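# Hold a belt finisher's tensioner compressed for a belt change

### The job

The belt finisher is to get a new belt, so first stop it by bringing the speed lever on its control box upright, and leave it there. Then press the grip bar of the sprung tensioner arm down past the last click of its ratchet and on almost to the stop: the tight new belt slips on only with the arm lower than the ratchet alone would keep it. Finish while still holding the arm down there with the fingers, the jar, pliers and caliper beside the machine left where they lie.

Things in the scene. Friction and masses are not known exactly. Their poses are not given: they have to be found in the camera images.
- belt_finisher: Grey bench belt grinder without belt, fixed. Origin on the bench. Axes: -x open wheel side (front), +y platen side (left from the front), -y tensioner side. In mm: base plate x -52 to 152, y -102 to 132; work rest out to y 166; frame plate x 0 to 10, up to z 134; wheels x -16 to -42, under z 130; motor x 10 to 130, y -64 to 34, up to z 113; control box x 95 to 143, y 57 to 113, top z 100.
- speed_lever (a joint): Angle (rad) of the speed lever on the front face of the control box. 0 is upright = stopped (the long tick of the dial); it leans towards the platen side (+y of the machine) when positive, to -y when negative, range -0.9 to 0.9; the further it leans the faster the belt runs. It starts leaning 0.45 to 0.85 to +y. Stiff hinge: stays where it is left, about 1.2 N at the knob moves it.
- lever_knob (a point): Centre of the black knob (dia 22, 23 mm tall) at the end of the speed lever, 88 mm from the lever's hinge. Site axes turn with the lever: x along the machine's x (the hinge line), z from hinge to knob. Below it the lever is a flat 5 x 9 mm strip; at least 45 mm free in front of and beside the knob, and behind it the control box's top is at z 100.
- lever_hinge (a point): Hinge of the speed lever (machine coordinates x 85, y 85, z 74 mm); the knob swings about it in the machine's y-z plane.
- tensioner (a joint): Angle (rad) of the tensioner arm about the machine's x: 0 sprung up (arm rises 22 degrees to the right), grows as the grip bar is pressed down, 0.52 on the rubber stop. Three ratchet teeth click at 0.14, 0.27 and 0.40; let go after a click, it springs back only to that tooth (0.40 after the last). The spring pushes up at the bar with about 5 N at 0, 10 N at the stop.
- tensioner_pivot (a point): Pivot of the tensioner arm, at machine coordinates x -8, y 30, z 115 mm; the grip bar's axis moves about it on an arc of radius 180 mm in the machine's y-z plane.
- tensioner_grip: Round black grip bar of the tensioner arm, dia 20 mm, 83 mm long, lying level along the machine's x, out to the front from the arm's right end. Origin on its axis at the frame plate's front; the bar spans -15 to -98 mm along its x. The sleeve turns on its spindle (axes may turn about x). As the arm is pressed its axis sinks from z 182 to z 91 mm and shifts 11 mm to the right.
- grip_mid (a point): Point on the grip bar's axis 65 mm in front of the frame plate, 10 mm below the bar's upper side: the place to press or to take hold. The idler wheel on the arm (dia 40, 112 mm from the pivot) ends 23 mm nearer to the plate and 38 mm to the left; nothing stands below or to the right.
- pawl (a joint): Angle (rad) of the ratchet's small sprung pawl left of the tensioner pivot: 0 when it lies at the tooth roots (dropped in), up to about 0.1 as a tooth's crest lifts it. It works by itself.
- flux_jar: White screw jar, dia 48, 29 mm tall, on the bench in front of the machine; origin under its centre. Leave alone.
- pliers_red: Small red-handled pliers, 51 x 134 x 11 mm, lying in front of the machine; origin under their middle. Leave alone.
- digital_caliper: Steel caliper, 60 x 200 x 14 mm, lying at the right of the machine; origin under its middle. Leave alone.

How it is judged:
By the outcome, as a careful person would: the job done as asked, in the order asked, and still so for the second after the job is handed in, while the arm keeps its last pose, push and grip.
It also fails if it takes over 45 s, if anything falls off the work surface, if the arm or the gripper's body presses on something with over 40 N, if the wrist force passes 120 N, or if a joint passes its speed limit or range.

### The arm

A 6-joint arm with a two-finger parallel gripper is mounted at the origin on a cart in front of the work surface, level with it; the furniture and walls round the work are solid. World frame = base frame: x ahead of the robot, y to its left, z up, the work surface at z = 0. Lengths are in mm, angles in rad, forces in N, time in s.
With the tool pointing down it reaches from about 350 to 975 mm from the base axis. Payload 7.1 kg.
Tool frame: the origin (TCP) lies on the mounting face of the last link; the fingertips stand 182 mm ahead of it and the grasp point (between the pads) lies 163 mm ahead of it; z points along the fingers, y is the direction in which the jaws open and shut (so a half turn about z gives the same grasp; the last joint's range is limited). The gripper opens to 88 mm and grips with 3 to 60 N. Pads are 20 mm wide; open, the fingers measure 115 mm over their backs; the gripper's body (75 mm by 178 mm) begins 61 mm behind the grasp point.
Start: joints at [-1.267, 0.423, 1.63, -0, 1.089, -0.019], TCP at [198.282, -592.698, 404.675] pointing down, gripper open.
Joint ranges: [-3, 3], [-0.9, 2.11], [0.09, 2.58], [-1.31, 4.45], [0.11, 2.69], [-2.54, 2.54]. Speed limits (rad/s): [2.39, 2.39, 3.01, 3.14, 3.14, 3.14].

### API

Orientations are given as a rotation vector (axis times angle).
In Python, from workcell import ctrl, optics, nets gives the robot as it stands.
- The arm moves only by the tool send_rows, never from a script. Its argument "rows" is a list of rows, each an object with "offset": the shift along the tool's x, y, z in m, a list of three; "twist": the turn, a rotation vector about the tool's x, y, z in degrees, a list of three. A call has exactly 5 rows; each row shifts and turns the pose as measured when the row begins, along the tool's axes as they then stand; what a row does not reach is not made up. A row lasts 1/12 s, in which the tool goes at most 41.7 mm and 7.16 degrees, less where a joint would pass 70% of its speed; a pose out of reach is approached as far as the arm can. A call is refused whole if a number of a shift passes 0.0417 or a number of a turn 7.16, either way. A call with a gripper value outside its range is refused whole. "gripper" is the finger opening in m, from 0 to 0.0878, set as the call begins (left out, the last holds). The fingers move at their own pace and stop on an object; the grip force is fixed at half the most. Time passes only in rows, so rows that do not move let the fingers close, or fill a call up. It gives the time, the measured TCP pose, the force and the opening at its end, in the units of the state.
- ctrl.get_obs(): the state, without advancing time (a new reading comes with each control period).
- optics.get_image(name): name is "scene" or "top" or "wrist"; returns (picture, depth): 384x512x3 uint8, blue, green, red; 384x512 float32, mm along the optical axis (not along the pixel's ray), 0 where there is no reading.
- optics.camera_info(name): a dict with "K" (3x3 intrinsics, pixels), "pose" (4x4, takes a point from camera to world coordinates). Camera axes: x right, y down, z forward; pixel columns grow to the right and rows downward; lengths in mm; the calibration is good to about 2 mm. A picture is of the moment at which its call begins: read the wrist's pose just before it. camera_info takes no time and is no camera call; for the wrist camera it gives the pose at the moment of the call.
- ctrl.close_job(): hands the job in, once; it reports no verdict.
Trained networks look in the newest picture that a camera, given by its name, has taken for a name from the list of things; names that differ only in an ending like _2 or _b are one class to them, and where a whole thing is asked for, a point or a joint stands for the part that bears it (a point fixed in the world has none). Each returns a list of dicts, best first, with "conf" (0 to 1); they miss things now and then, are a little off and sometimes report something else, mostly with a low value. They report only what shows in the picture. A call takes as long as a camera call.
- nets.spot_in(camera, label): "extent" ([left, top, right, bottom] in pixels, round what is visible of it).
- nets.spot_point(camera, label): "position" ([column, row] in pixels: a listed point, or the origin of a listed thing).
The state is a dict: "t": time; "qpos": joint angles; "qvel": joint speeds; "joint_torque": joint torques, N m; "ee_pos": TCP position; "orientation": TCP orientation; "ft_force": force on the tool from outside, world axes, zero at the start; "moment": the same for the moment, N m; "width": finger opening in mm.
Only numpy, scipy, OpenCV 4.12 (cv2) and the standard library are available. Lean on these libraries where they do the work, as an engineer would, in place of code of your own. Each camera call takes 0.05 s, during which the arm holds its last target. There are 200 camera calls.

## Working session

There is one attempt and no reset: what is moved stays moved. The work goes in short steps, Python scripts to look and compute and a tool call to move; the robot and the scene stay as the last step left them, time stands still between calls to the robot, and variables do not carry over. Pictures are saved under pics/ and viewed, about 8 in all and at most 12, crops included, and the job is handed in when it is done.

Besides the shell and the picture viewer there is one more tool, called in YAML: its name, and indented under it one key for each argument. send_rows: Moves the arm, as the interface text tells. Its arguments: {"type":"object","properties":{"rows":{"type":"array"},"gripper":{"type":"number"}},"required":["rows"]}

```bash
mkdir -p pics
cat > h.py <<'E'
import numpy as np, cv2
from scipy.spatial.transform import Rotation as R
from workcell import ctrl, optics, nets
def ray(cam,px):
    i=optics.camera_info(cam); K=np.array(i["K"]); P=np.array(i["pose"])
    d=np.linalg.inv(K)@[px[0],px[1],1]
    return P[:3,3],P[:3,:3]@d
def at_depth(cam,px,dep):
    o,d=ray(cam,px); return o+d*dep
def tri(a,b):
    (o1,d1),(o2,d2)=a,b
    s=np.linalg.lstsq(np.c_[d1,-d2],o2-o1,rcond=None)[0]
    p,q=o1+d1*s[0],o2+d2*s[1]
    return (p+q)/2,np.linalg.norm(p-q)
E
cat > look.py <<'E'
from h import *
o=ctrl.get_obs(); print({k:np.round(v,3) for k,v in o.items()})
pts={}
for c in ("scene","top"):
    im,d=optics.get_image(c); cv2.imwrite(f"pics/{c}0.png",im)
    for l in ("lever_knob","lever_hinge","tensioner_pivot","grip_mid","belt_finisher","tensioner_grip"):
        for r in nets.spot_point(c,l)[:1]:
            u,v=map(int,r["position"]); print(c,l,np.round(r["position"],1),round(r["conf"],2),np.round(at_depth(c,r["position"],d[min(v,383),min(u,511)])))
            pts[c,l]=ray(c,r["position"])
for l in {k[1] for k in pts}:
    if ("scene",l) in pts and ("top",l) in pts:
        p,e=tri(pts["scene",l],pts["top",l]); print(l,p.round(1),round(e,1))
E
python3 look.py
```

```text
{'t': np.float64(0.0), 'qpos': array([-1.267,  0.424,  1.631, -0.   ,  1.089, -0.019]), 'qvel': array([-0.001, -0.   ,  0.001,  0.   ,  0.   , -0.001]), 'joint_torque': array([ 3.0000e-03, -5.4462e+01, -2.7366e+01,  6.4000e-02,  2.3000e-02,
       -0.0000e+00]), 'ee_pos': array([ 198.196, -592.447,  403.916]), 'orientation': array([-3.099, -0.505,  0.   ]), 'ft_force': array([-0.689, -0.509,  0.117]), 'moment': array([ 0.013, -0.018,  0.014]), 'width': np.float64(87.873)}
scene lever_knob [189.6 219. ] 0.62 [556. 127. 148.]
scene lever_hinge [203.1 236.9] 0.77 [575.  73.  75.]
scene tensioner_pivot [251.2 215.1] 0.64 [495.  17. 127.]
scene grip_mid [300.6 157.8] 0.71 [-21. 697. 613.]
scene belt_finisher [253.9 255. ] 0.62 [446.  74.  83.]
scene tensioner_grip [273.7 150.9] 0.9 [ 794. -497.   21.]
top lever_knob [170.7 200.6] 0.59 [556. 118. 157.]
top lever_hinge [196.2 196.6] 0.58 [573.  73.  83.]
top tensioner_pivot [232.7 226.6] 0.68 [503.  -9. 131.]
top grip_mid [320.  225.4] 0.93 [ 500. -185.  191.]
top belt_finisher [245.3 221.5] 0.86 [513. -36. 136.]
top tensioner_grip [307.5 192.7] 0.65 [ 590. -186.   -0.]
tensioner_pivot [507.   -5.9 111.7] 8.2
tensioner_grip [ 566.1 -161.9  187. ] 0.9
lever_knob [558.9 121.3 144.1] 3.4
grip_mid [ 503.8 -184.7  178. ] 7.4
lever_hinge [573.8  74.1  75.4] 0.4
belt_finisher [524.  -34.1  -7.7] 4.4
```

```bash
python3 -c "
import cv2,numpy as np
a=cv2.imread('pics/scene0.png');b=cv2.imread('pics/top0.png')
cv2.imwrite('pics/s1.png',cv2.resize(a[110:330,120:400],None,fx=2.7,fy=2.7));cv2.imwrite('pics/t1.png',cv2.resize(b[110:350,120:420],None,fx=2.5,fy=2.5))"
cat > fit.py <<'E'
from h import *
# machine pose fit from triangulated points: knob angle th
from scipy.optimize import least_squares
hinge=np.array([573.8,74.1,75.4]);piv=np.array([507,-5.9,111.7]);tg=np.array([566.1,-161.9,187]);gm=np.array([503.8,-184.7,178]);bf=np.array([524,-34.1,-7.7]);kn=np.array([558.9,121.3,144.1])
def model(x):
    c,s=np.cos(x[2]),np.sin(x[2]);f=lambda m:np.array([c*m[0]-s*m[1]+x[0],s*m[0]+c*m[1]+x[1],m[2]])
    a=np.deg2rad(22);gy=30-180*np.cos(a);gz=182
    return [f(m) for m in ([85,85,74],[-8,30,115],[0,gy,gz],[-65,gy,gz],[0,0,0],[85,85+88*np.sin(x[3]),74+88*np.cos(x[3])])]
r=least_squares(lambda x:np.concatenate([a-b for a,b in zip(model(x),(hinge,piv,tg,gm,bf,kn))]),[500,-20,-.2,.6],loss='soft_l1',f_scale=5)
print(r.x, np.rad2deg(r.x[2]));
for a,b in zip(model(r.x),(hinge,piv,tg,gm,bf,kn)): print(a.round(1),(b-a).round(1))
E
python3 fit.py
```

```text
[ 5.22393470e+02 -3.34707662e+01  3.26728356e-01  6.18168422e-01] 18.72015585531226
[575.6  74.3  74. ] [-1.8 -0.2  1.4]
[505.2  -7.6 115. ] [ 1.8  1.7 -3.3]
[ 566.3 -163.1  182. ] [-0.2  1.2  5. ]
[ 504.8 -184.   182. ] [-1.  -0.7 -4. ]
[522.4 -33.5   0. ] [ 1.6 -0.6 -7.7]
[559.2 122.6 145.7] [-0.3 -1.3 -1.6]
```

View pics/s1.png

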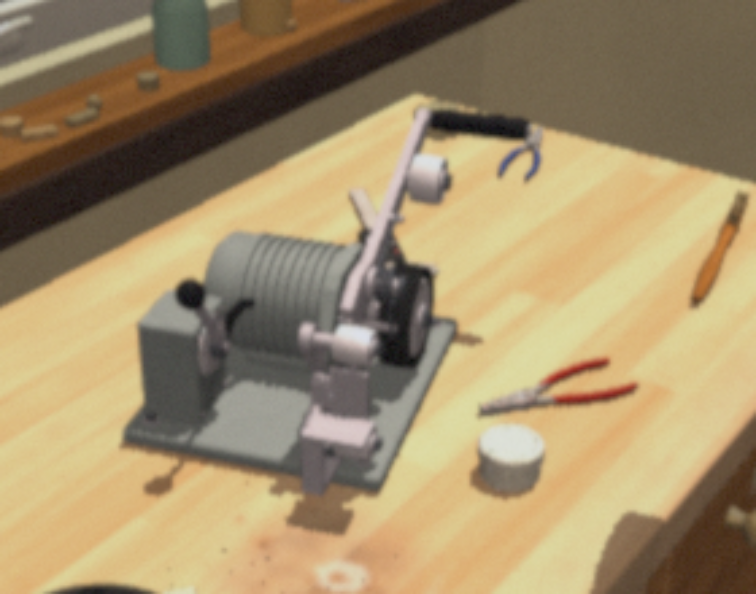

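View pics/t1.png

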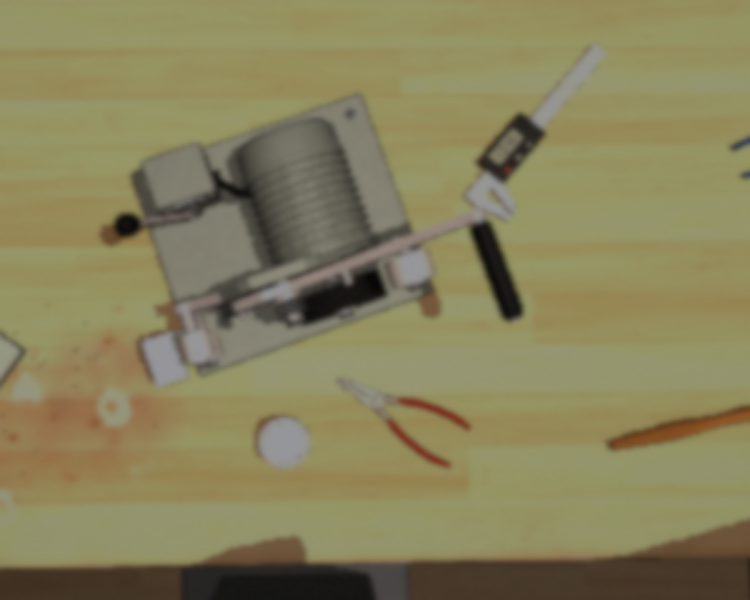

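The scene view shows the knob at about crop (190,293), leaning to the left. The black bar is at (430–525,125), and the jar and pliers are in front. The top view agrees: knob at (127,224), bar at (480–515, 225–315). The tool already lines up with the machine (18.5° against 18.7°), so I move over towards the knob.

send_rows:
  rows:
    - {"offset": [0.028,-0.028,0],"twist": [0,0,0]}
    - {"offset": [0.028,-0.028,0],"twist": [0,0,0]}
    - {"offset": [0.028,-0.028,0],"twist": [0,0,0]}
    - {"offset": [0.028,-0.028,0],"twist": [0,0,0]}
    - {"offset": [0.028,-0.028,0],"twist": [0,0,0]}
  gripper: 0.0878

```text
t: 1.12
ee_pos: [286.4, -415.9, 404.0]
orientation: [3.098, 0.489, 0.0]
ft_force: [1.5, -0.1, -0.0]
width: 88.0
```

send_rows:
  rows:
    - {"offset": [0.028,-0.028,0],"twist": [0,0,0]}
    - {"offset": [0.028,-0.028,0],"twist": [0,0,0]}
    - {"offset": [0.028,-0.028,0],"twist": [0,0,0]}
    - {"offset": [0.028,-0.028,0],"twist": [0,0,0]}
    - {"offset": [0.028,-0.028,0],"twist": [0,0,0]}

```text
t: 1.53
ee_pos: [378.5, -230.9, 404.2]
orientation: [3.096, 0.484, 0.004]
ft_force: [0.7, 0.3, 0.2]
width: 87.9
```

send_rows:
  rows:
    - {"offset": [0.028,-0.028,0],"twist": [0,0,0]}
    - {"offset": [0.028,-0.028,0],"twist": [0,0,0]}
    - {"offset": [0.028,-0.028,0],"twist": [0,0,0]}
    - {"offset": [0.028,-0.028,0],"twist": [0,0,0]}
    - {"offset": [0.028,-0.028,0],"twist": [0,0,0]}

```text
t: 1.95
ee_pos: [471.5, -45.1, 405.2]
orientation: [3.094, 0.483, 0.011]
ft_force: [0.7, -0.2, -0.5]
width: 87.8
```

```bash
cat > go.py <<'E'
from h import *
import sys
def to_tool(p):  # tool-axes offset (m) taking the grasp point to world p
    o=ctrl.get_obs(); r=R.from_rotvec(o["orientation"]); return r.inv().apply(np.array(p)-(o["ee_pos"]+r.apply([0,0,163])))
if __name__=="__main__":
    im,d=optics.get_image("wrist"); cv2.imwrite("pics/%s.png"%sys.argv[1],im); 
    r=R.from_rotvec(ctrl.get_obs()["orientation"]);print("tool x,z",r.as_matrix()[:,0].round(3),r.as_matrix()[:,2].round(3))
    for l in sys.argv[2:]:
        for q in nets.spot_point("wrist",l)[:1]:
            u,v=map(int,q["position"]); dd=d[min(max(v,0),383),min(max(u,0),511)]; w=at_depth("wrist",q["position"],dd)
            print(l,q["position"],q["conf"],"surf",w.round(1),"ray",[x.round(3) for x in ray("wrist",q["position"])],"tool",to_tool(w).round(1))
E
python3 go.py w0 lever_knob lever_hinge; python3 -c "
from go import *
print(to_tool([559.2,122.6,148]),to_tool([575.6,74.3,165]))"
```

```text
tool x,z [0.952 0.307 0.009] [ 0.011 -0.007 -1.   ]
lever_knob [51.6, 7.8] 0.94 surf [559.6 119.7 155.3] ray [array([550.404, -16.899, 386.228]), array([ 0.045,  0.665, -1.125])] tool [ 131.  -130.4   86.6]
lever_hinge [161.4, 26.5] 0.9 surf [575.6  70.8  81.3] ray [array([549.305, -18.822, 385.753]), array([ 0.096,  0.325, -1.105])] tool [132.7 -81.3 160.5]
[ 133.45760243 -134.87964035   93.18449276] [134.18823143 -83.6904181   76.75343356]
```

View pics/w0.png

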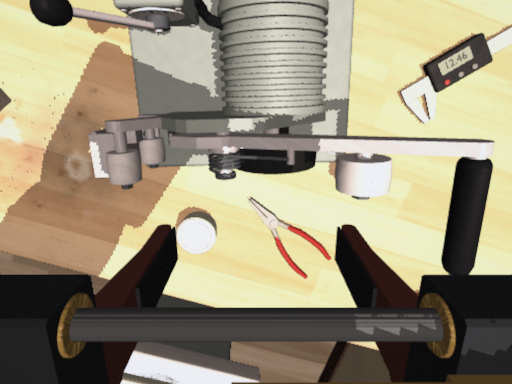

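The wrist view shows the knob at (52,8), the hinge boss at (161,26) and the bar at right (465,215). It agrees with the fit to about 3 mm.

send_rows:
  rows:
    - {"offset": [0.0266,-0.0266,0],"twist": [0,0,-0.2]}
    - {"offset": [0.0266,-0.0266,0],"twist": [0,0,-0.2]}
    - {"offset": [0.0266,-0.0266,0],"twist": [0,0,-0.2]}
    - {"offset": [0.0266,-0.0266,0],"twist": [0,0,-0.2]}
    - {"offset": [0.0266,-0.0266,0],"twist": [0,0,-0.2]}

```text
t: 2.52
ee_pos: [556.1, 119.9, 403.8]
orientation: [3.089, 0.499, 0.005]
ft_force: [0.8, -0.6, 0.5]
width: 87.7
```

send_rows:
  rows:
    - {"offset": [0,0,0],"twist": [0,0,0]}
    - {"offset": [0,0,0],"twist": [0,0,0]}
    - {"offset": [0,0,0],"twist": [0,0,0]}
    - {"offset": [0,0,0],"twist": [0,0,0]}
    - {"offset": [0,0,0],"twist": [0,0,0]}

```text
t: 2.93
ee_pos: [557.6, 119.1, 403.2]
orientation: [3.089, 0.498, 0.005]
ft_force: [0.0, -0.2, 0.1]
width: 87.7
```

```bash
python3 go.py w1 lever_knob lever_hinge; python3 -c "
from go import *
print(to_tool([559.2,122.6,148]),to_tool([575.6,74.3,165]))"
```

```text
tool x,z [0.949 0.314 0.001] [ 0.005 -0.013 -1.   ]
lever_knob [249.4, 197.7] 0.96 surf [562.4 123.4 158.2] ray [array([634.864, 145.429, 383.801]), array([-0.305, -0.093, -0.949])] tool [ 5.5 -5.8 82.1]
lever_hinge [299.8, 173.4] 0.92 surf [576.9  78.1  83.5] ray [array([634.973, 145.718, 383.892]), array([-0.187, -0.218, -0.969])] tool [  4.6  41.  157.5]
[ 1.95083342 -5.89655926 92.34395819] [ 2.34724575 45.33365409 76.02960571]
```

send_rows:
  rows:
    - {"offset": [0.0004,-0.0012,0.018],"twist": [0,0,0]}
    - {"offset": [0.0004,-0.0012,0.018],"twist": [0,0,0]}
    - {"offset": [0.0004,-0.0012,0.018],"twist": [0,0,0]}
    - {"offset": [0.0004,-0.0012,0.018],"twist": [0,0,0]}
    - {"offset": [0.0004,-0.0012,0.018],"twist": [0,0,0]}

```text
t: 3.5
ee_pos: [560.0, 122.3, 316.3]
orientation: [3.09, 0.492, 0.024]
ft_force: [0.1, 0.2, 0.3]
width: 87.6
```

send_rows:
  rows:
    - {"offset": [0,0,0],"twist": [0,0,0]}
    - {"offset": [0,0,0],"twist": [0,0,0]}
    - {"offset": [0,0,0],"twist": [0,0,0]}
    - {"offset": [0,0,0],"twist": [0,0,0]}
    - {"offset": [0,0,0],"twist": [0,0,0]}
  gripper: 0.044

```text
t: 3.92
ee_pos: [559.3, 120.8, 315.7]
orientation: [3.09, 0.489, 0.018]
ft_force: [0.4, -0.8, -0.2]
width: 57.8
```

```bash
python3 -c "
from go import *
print(to_tool([559.2,122.6,148]),to_tool([575.3,75,165]), R.from_rotvec(ctrl.get_obs()['orientation']).as_matrix())"
```

```text
[-1.12033504 -4.20499705  4.64307782] [ -0.35162776  46.28408193 -11.61213651] [[ 0.95102619  0.30880723  0.01368505]
 [ 0.3089603  -0.95101175 -0.01096308]
 [ 0.00962917  0.01465431 -0.99984625]]
```

send_rows:
  rows:
    - {"offset": [0,0.0092,-0.0035],"twist": [0,0,-0.1]}
    - {"offset": [0,0.0092,-0.003],"twist": [0,0,-0.1]}
    - {"offset": [0,0.0092,-0.0025],"twist": [0,0,-0.1]}
    - {"offset": [0,0.0092,-0.002],"twist": [0,0,-0.1]}
    - {"offset": [0,0.0092,-0.001],"twist": [0,0,-0.1]}

```text
t: 4.33
ee_pos: [575.2, 75.5, 333.7]
orientation: [3.09, 0.506, 0.028]
ft_force: [-0.9, 1.7, 1.6]
width: 43.6
```

send_rows:
  rows:
    - {"offset": [0,0,0],"twist": [0,0,0]}
    - {"offset": [0,0,0],"twist": [0,0,0]}
    - {"offset": [0,0,0],"twist": [0,0,0]}
    - {"offset": [0,0,0],"twist": [0,0,0]}
    - {"offset": [0,0,0],"twist": [0,0,0]}

```text
t: 4.75
ee_pos: [576.1, 71.8, 333.8]
orientation: [3.089, 0.501, 0.029]
ft_force: [0.2, 0.2, -0.0]
width: 43.8
```

```bash
python3 -c "
from go import *
print(to_tool([575.3,75,165]))"; python3 go.py w2 lever_knob lever_hinge
```

```text
[-2.51818017 -5.73612696  5.75793348]
tool x,z [0.949 0.316 0.016] [ 0.02  -0.009 -1.   ]
lever_knob [236.3, 259.0] 0.62 surf [578.3  81.2 173.2] ray [array([653.449,  98.311, 315.424]), array([-0.476, -0.108, -0.901])] tool [  2.5 -10.5  -2.5]
lever_hinge [249.2, 202.8] 0.93 surf [583.8  76.8  98.7] ray [array([653.449,  98.324, 315.444]), array([-0.305, -0.094, -0.949])] tool [ 5.1 -5.7 72.1]
```

View pics/w2.png

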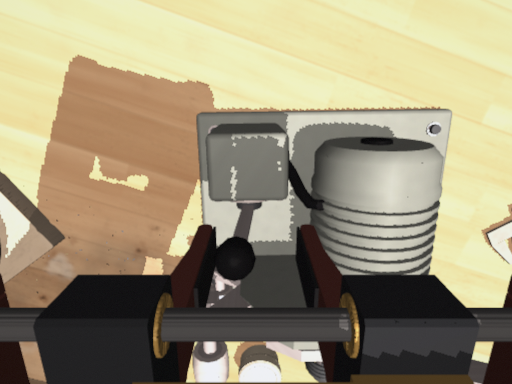

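The knob at (236,259) rests on the left finger and still leans slightly. I shift the tool to the hinge line, then close the fingers to centre it.

send_rows:
  rows:
    - {"offset": [-0.001,-0.003,0.002],"twist": [0,0,0]}
    - {"offset": [-0.001,-0.0027,0.001],"twist": [0,0,0]}
    - {"offset": [0,0,0],"twist": [0,0,0]}
    - {"offset": [0,0,0],"twist": [0,0,0]}
    - {"offset": [0,0,0],"twist": [0,0,0]}

```text
t: 5.32
ee_pos: [571.5, 77.7, 329.5]
orientation: [3.088, 0.504, 0.026]
ft_force: [-1.3, 0.0, -0.1]
width: 43.8
```

```bash
python3 -c "
from go import *
print(to_tool([575.3,75,165]))"
```

```text
[0.3752364  1.24554571 1.5839596 ]
```

send_rows:
  rows:
    - {"offset": [0,0.0012,0.001],"twist": [0,0,0]}
    - {"offset": [0,0,0],"twist": [0,0,0]}
    - {"offset": [0,0,0],"twist": [0,0,0]}
    - {"offset": [0,0,0],"twist": [0,0,0]}
    - {"offset": [0,0,0],"twist": [0,0,0]}
  gripper: 0.0

```text
t: 5.73
ee_pos: [572.0, 76.6, 328.6]
orientation: [3.089, 0.503, 0.026]
ft_force: [-0.6, -0.8, -0.0]
width: 20.2
```

send_rows:
  rows:
    - {"offset": [0,0,0],"twist": [0,0,0]}
    - {"offset": [0,0,0],"twist": [0,0,0]}
    - {"offset": [0,0,0],"twist": [0,0,0]}
    - {"offset": [0,0,0],"twist": [0,0,0]}
    - {"offset": [0,0,0],"twist": [0,0,0]}

```text
t: 6.15
ee_pos: [572.0, 76.6, 328.7]
orientation: [3.089, 0.503, 0.027]
ft_force: [-0.3, 1.1, -0.1]
width: 20.7
```

```bash
python3 -c "
from go import *
print(to_tool([575.3,75,165]))"
```

```text
[0.19678756 0.22952954 0.69528368]
```

send_rows:
  rows:
    - {"offset": [0,0,0],"twist": [0,0,0]}
    - {"offset": [0,0,0],"twist": [0,0,0]}
    - {"offset": [0,0,0],"twist": [0,0,0]}
    - {"offset": [0,0,0],"twist": [0,0,0]}
    - {"offset": [0,0,0],"twist": [0,0,0]}
  gripper: 0.06

```text
t: 6.57
ee_pos: [572.1, 76.3, 328.7]
orientation: [3.088, 0.503, 0.027]
ft_force: [-0.7, -0.4, -0.3]
width: 50.4
```

send_rows:
  rows:
    - {"offset": [0,0,-0.015],"twist": [0,0,0]}
    - {"offset": [0,0,-0.02],"twist": [0,0,0]}
    - {"offset": [0,0,-0.02],"twist": [0,0,0]}
    - {"offset": [0,0,-0.02],"twist": [0,0,0]}
    - {"offset": [0,0,-0.01],"twist": [0,0,0]}

```text
t: 6.98
ee_pos: [569.5, 76.8, 413.1]
orientation: [3.088, 0.503, 0.014]
ft_force: [1.0, 0.0, -0.2]
width: 60.0
```

send_rows:
  rows:
    - {"offset": [-0.03,0,0],"twist": [0,0,0]}
    - {"offset": [-0.03,0,0],"twist": [0,0,0]}
    - {"offset": [-0.03,0,0],"twist": [0,0,0]}
    - {"offset": [0,0,0],"twist": [0,0,0]}
    - {"offset": [0,0,0],"twist": [0,0,0]}

```text
t: 7.4
ee_pos: [482.0, 47.6, 414.7]
orientation: [3.087, 0.504, 0.026]
ft_force: [0.4, -0.3, 0.5]
width: 59.8
```

```bash
cat > chk.py <<'E'
from go import *
import sys
rr={}
M=np.array([[.947,-.321],[.321,.947]])
for c in ("scene","top","wrist"):
    im,d=optics.get_image(c); cv2.imwrite(f"pics/{c}{sys.argv[1]}.png",im)
    for l in sys.argv[2:]:
        for q in nets.spot_point(c,l)[:1]: rr[c,l]=ray(c,q["position"]); print(c,l,q["position"],round(q["conf"],2))
for l in sys.argv[2:]:
    for a,b in (("scene","top"),("wrist","scene"),("top","wrist")):
        if (a,l) in rr and (b,l) in rr:
            p,e=tri(rr[a,l],rr[b,l]); m=M.T@(p[:2]-[522.4,-33.5]); print(l,a,b,p.round(1),round(e,1),"machine",m.round(1))
E
python3 chk.py 2 lever_knob lever_hinge
python3 -c "
import cv2
a=cv2.imread('pics/scene2.png');b=cv2.imread('pics/wrist2.png')
cv2.imwrite('pics/c2.png',cv2.hconcat([cv2.resize(a[180:300,140:260],(390,390),interpolation=2),cv2.resize(b,(520,390))[:,:400]]))"
```

```text
scene lever_knob [198.5, 199.6] 0.84
scene lever_hinge [204.2, 237.2] 0.72
top lever_knob [194.7, 189.1] 0.51
top lever_hinge [234.8, 282.4] 0.43
wrist lever_knob [255.2, 74.4] 0.78
lever_knob scene top [581.5  70.2 156.4] 4.3 machine [89.2 79.3]
lever_knob wrist scene [575.1  77.1 161.7] 3.8 machine [85.4 87.8]
lever_knob top wrist [578.4  73.3 139.9] 8.8 machine [87.4 83.1]
lever_hinge scene top [455.   55.5 120.7] 194.0 machine [-35.2 105.9]
```

View pics/c2.png

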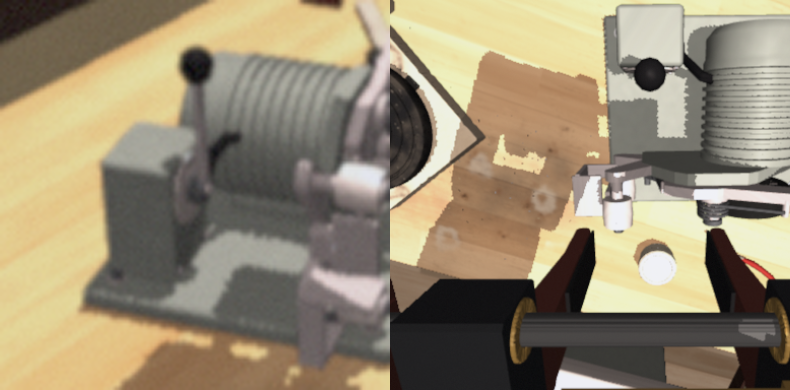

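The lever is upright. In the wrist view the knob (650,74) sits on the control box's centre line (617–684), which is also the camera's centre column, so there is no parallax. Next is the bar.

```bash
python3 -c "
from go import *
print(to_tool([504.8,-184,240]))"
```

```text
[-55.6363853  224.15793511  13.93482186]
```

send_rows:
  rows:
    - {"offset": [-0.008,0.032,0],"twist": [0,0,0]}
    - {"offset": [-0.008,0.032,0],"twist": [0,0,0]}
    - {"offset": [-0.008,0.032,0],"twist": [0,0,0]}
    - {"offset": [-0.008,0.032,0],"twist": [0,0,0]}
    - {"offset": [-0.008,0.032,0],"twist": [0,0,0]}
  gripper: 0.0878

```text
t: 8.27
ee_pos: [498.3, -116.5, 415.7]
orientation: [3.086, 0.523, 0.025]
ft_force: [1.1, -0.1, 0.3]
width: 86.8
```

send_rows:
  rows:
    - {"offset": [-0.007,0.032,0],"twist": [0,0,0]}
    - {"offset": [-0.007,0.032,0],"twist": [0,0,0]}
    - {"offset": [0,0,0],"twist": [0,0,0]}
    - {"offset": [0,0,0],"twist": [0,0,0]}
    - {"offset": [0,0,0],"twist": [0,0,0]}

```text
t: 8.68
ee_pos: [507.3, -190.7, 415.9]
orientation: [3.086, 0.513, 0.026]
ft_force: [-0.3, -0.2, 1.7]
width: 87.7
```

```bash
python3 chk.py 3 grip_mid tensioner_grip; python3 -c "
from go import *
print(to_tool([504.8,-184,182]),R.from_rotvec(ctrl.get_obs()['orientation']).as_matrix())"
```

```text
scene grip_mid [300.0, 158.4] 0.64
scene tensioner_grip [274.1, 149.1] 0.81
top tensioner_grip [309.0, 195.2] 0.54
wrist grip_mid [245.7, 214.0] 0.59
grip_mid wrist scene [ 506.6 -184.3  176.8] 5.1 machine [ -63.4 -137.8]
tensioner_grip scene top [ 562.5 -162.8  191.8] 4.3 machine [  -3.5 -135.3]
[ -3.90498443 -10.20109742  71.14832642] [[ 0.94540373  0.3253424   0.01908151]
 [ 0.32557009 -0.94546193 -0.01028888]
 [ 0.01469343  0.01593952 -0.99976499]]
```

View pics/wrist3.png

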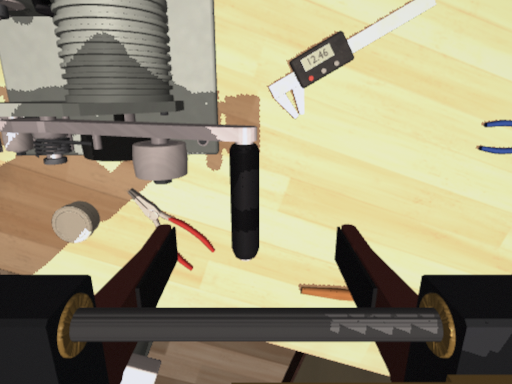

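The bar is vertical in the wrist view at column 245, rows 143–258, about 10 mm left of the jaw centre, which matches the computed offset. I descend and grip.

send_rows:
  rows:
    - {"offset": [-0.002,-0.005,0.008],"twist": [0,0,0]}
    - {"offset": [-0.002,-0.005,0.014],"twist": [0,0,0]}
    - {"offset": [0,0,0.016],"twist": [0,0,0]}
    - {"offset": [0,0,0.016],"twist": [0,0,0]}
    - {"offset": [0,0,0.016],"twist": [0,0,0]}

```text
t: 9.55
ee_pos: [501.6, -180.7, 345.9]
orientation: [3.081, 0.517, 0.038]
ft_force: [-0.1, -0.0, -0.1]
width: 87.9
```

```bash
python3 -c "
from go import *
print(to_tool([504.8,-184,182]))"
```

```text
[-1.52231078  0.68727701  0.96801286]
```

send_rows:
  rows:
    - {"offset": [0,0.0005,0],"twist": [0,0,0]}
    - {"offset": [0,0,0],"twist": [0,0,0]}
    - {"offset": [0,0,0],"twist": [0,0,0]}
    - {"offset": [0,0,0],"twist": [0,0,0]}
    - {"offset": [0,0,0],"twist": [0,0,0]}
  gripper: 0.0

```text
t: 9.97
ee_pos: [500.3, -179.8, 343.4]
orientation: [3.084, 0.519, 0.03]
ft_force: [0.2, 0.2, 0.4]
width: 58.1
```

send_rows:
  rows:
    - {"offset": [0,0,0],"twist": [0,0,0]}
    - {"offset": [0,0,0],"twist": [0,0,0]}
    - {"offset": [0,0,0],"twist": [0,0,0]}
    - {"offset": [0,0,0],"twist": [0,0,0]}
    - {"offset": [0,0,0],"twist": [0,0,0]}

```text
t: 10.38
ee_pos: [501.0, -180.4, 346.1]
orientation: [3.081, 0.518, 0.037]
ft_force: [1.3, -14.2, 0.4]
width: 24.5
```

send_rows:
  rows:
    - {"offset": [0,0,0],"twist": [0,0,0]}
    - {"offset": [0,0,0],"twist": [0,0,0]}
    - {"offset": [0,0,0],"twist": [0,0,0]}
    - {"offset": [0,0,0],"twist": [0,0,0]}
    - {"offset": [0,0,0],"twist": [0,0,0]}

```text
t: 10.8
ee_pos: [501.5, -182.5, 346.3]
orientation: [3.075, 0.518, 0.039]
ft_force: [0.6, -0.9, -0.1]
width: 19.1
```

```bash
cat > arc.py <<'E'
from go import *
M=np.array([[.947,-.321],[.321,.947]])
o=ctrl.get_obs(); r=R.from_rotvec(o["orientation"]); g=o["ee_pos"]+r.apply([0,0,163])
print("grasp",g.round(1),"machine",(M.T@(g[:2]-[522.4,-33.5])).round(1),"ft",o["ft_force"].round(1),"M",o["moment"].round(2),o["width"].round(1))
for th in (0,.14,.27,.40,.45,.49,.5,.52):
    a=np.deg2rad(22)-th; p=M@[-65,30-180*np.cos(a)]+[522.4,-33.5]
    print(th,np.r_[p,115+180*np.sin(a)].round(1),to_tool(np.r_[p,115+180*np.sin(a)]).round(1))
E
python3 arc.py
```

```text
Traceback (most recent call last):
  File "arc.py", line 4, in <module>
    print("grasp",g.round(1),"machine",(M.T@(g[:2]-[522.4,-33.5])).round(1),"ft",o["ft_force"].round(1),"M",o["moment"].round(2),o["width"].round(1))
                                                                                                                                 ^^^^^^^^^^^^^^^^
AttributeError: 'float' object has no attribute 'round'
```

```bash
sed -i 's/o\["width"\].round(1)/o["width"]/' arc.py; python3 arc.py
```

```text
grasp [ 506.2 -185.5  183.4] machine [ -64.1 -138.7] ft [ 0.6 -0.9 -0.1] M [-0.12  0.01  0.  ] 19.13902629136946
0 [ 504.8 -184.   182.4] [-0.9 -1.9  0.9]
0.14 [ 507.3 -191.4  158.5] [-1.4  5.3 25.1]
0.27 [ 508.6 -195.3  135.5] [-2.   8.8 48.2]
0.4 [ 509.  -196.4  112.1] [-2.5  9.3 71.6]
0.45 [ 508.9 -196.   103.1] [-2.6  8.7 80.5]
0.49 [ 508.7 -195.5   96. ] [-2.8  7.9 87.7]
0.5 [ 508.6 -195.3   94.2] [-2.8  7.7 89.5]
0.52 [ 508.5 -194.8   90.6] [-2.9  7.1 93. ]
```

send_rows:
  rows:
    - {"offset": [0,0.003,0.0095],"twist": [0,0,0]}
    - {"offset": [0,0.0026,0.0095],"twist": [0,0,0]}
    - {"offset": [0,0.002,0.0095],"twist": [0,0,0]}
    - {"offset": [0,0.0015,0.0095],"twist": [0,0,0]}
    - {"offset": [0,0.001,0.0095],"twist": [0,0,0]}

```text
t: 11.22
ee_pos: [505.6, -193.4, 301.0]
orientation: [3.073, 0.521, 0.038]
ft_force: [-2.9, 0.6, 9.3]
width: 19.0
```

```bash
python3 arc.py
```

```text
grasp [ 510.2 -196.6  138.1] machine [ -63.9 -150.5] ft [-2.9  0.6  9.3] M [ 0.12  0.51 -0.05] 18.99772974454123
0 [ 504.8 -184.   182.4] [ -0.1 -12.4 -44.7]
0.14 [ 507.3 -191.4  158.5] [ -0.6  -5.3 -20.5]
0.27 [ 508.6 -195.3  135.5] [-1.1 -1.8  2.6]
0.4 [ 509.  -196.4  112.1] [-1.6 -1.3 26. ]
0.45 [ 508.9 -196.   103.1] [-1.8 -1.9 34.9]
0.49 [ 508.7 -195.5   96. ] [-1.9 -2.8 42.1]
0.5 [ 508.6 -195.3   94.2] [-1.9 -3.  43.9]
0.52 [ 508.5 -194.8   90.6] [-2.  -3.6 47.4]
```

send_rows:
  rows:
    - {"offset": [0,0.0003,0.007],"twist": [0,0,0]}
    - {"offset": [0,0.0002,0.007],"twist": [0,0,0]}
    - {"offset": [0,0,0.007],"twist": [0,0,0]}
    - {"offset": [0,0,0.007],"twist": [0,0,0]}
    - {"offset": [0,-0.0003,0.007],"twist": [0,0,0]}

```text
t: 11.63
ee_pos: [506.2, -194.5, 266.4]
orientation: [3.074, 0.522, 0.035]
ft_force: [-3.9, 2.0, 9.9]
width: 19.3
```

send_rows:
  rows:
    - {"offset": [0,0,0],"twist": [0,0,0]}
    - {"offset": [0,0,0],"twist": [0,0,0]}
    - {"offset": [0,0,0],"twist": [0,0,0]}
    - {"offset": [0,0,0],"twist": [0,0,0]}
    - {"offset": [0,0,0],"twist": [0,0,0]}

```text
t: 12.05
ee_pos: [506.4, -194.5, 267.7]
orientation: [3.074, 0.523, 0.035]
ft_force: [-2.8, 0.6, 9.3]
width: 19.1
```

```bash
python3 arc.py; python3 chk.py 4 grip_mid tensioner_grip
```

```text
grasp [ 510.6 -197.6  104.7] machine [ -63.9 -151.6] ft [-2.8  0.6  9.3] M [ 0.12  0.46 -0.02] 19.063552369741505
0 [ 504.8 -184.   182.4] [  0.4 -12.7 -78.1]
0.14 [ 507.3 -191.4  158.5] [ -0.1  -5.6 -53.9]
0.27 [ 508.6 -195.3  135.5] [ -0.5  -2.  -30.8]
0.4 [ 509.  -196.4  112.1] [-1.  -1.5 -7.4]
0.45 [ 508.9 -196.   103.1] [-1.1 -2.1  1.5]
0.49 [ 508.7 -195.5   96. ] [-1.2 -2.9  8.7]
0.5 [ 508.6 -195.3   94.2] [-1.3 -3.2 10.5]
0.52 [ 508.5 -194.8   90.6] [-1.3 -3.7 14. ]
scene grip_mid [297.4, 187.0] 0.57
scene tensioner_grip [274.7, 181.0] 0.78
wrist grip_mid [257.6, 260.6] 0.72
grip_mid wrist scene [ 513.7 -194.2  101.4] 10.8 machine [ -59.9 -149.4]
```

send_rows:
  rows:
    - {"offset": [0,-0.0003,0.003],"twist": [0,0,0]}
    - {"offset": [0,-0.0003,0.003],"twist": [0,0,0]}
    - {"offset": [0,-0.0002,0.002],"twist": [0,0,0]}
    - {"offset": [0,0,0],"twist": [0,0,0]}
    - {"offset": [0,0,0],"twist": [0,0,0]}

```text
t: 12.92
ee_pos: [506.2, -194.0, 262.5]
orientation: [3.073, 0.523, 0.035]
ft_force: [-3.6, 0.7, 9.1]
width: 18.8
```

send_rows:
  rows:
    - {"offset": [0,0,0.001],"twist": [0,0,0]}
    - {"offset": [0,0,0],"twist": [0,0,0]}
    - {"offset": [0,0,0],"twist": [0,0,0]}
    - {"offset": [0,0,0],"twist": [0,0,0]}
    - {"offset": [0,0,0],"twist": [0,0,0]}

```text
t: 13.33
ee_pos: [506.2, -194.1, 264.6]
orientation: [3.072, 0.524, 0.035]
ft_force: [-3.8, 1.2, 9.2]
width: 19.3
```

```bash
python3 arc.py; python3 chk.py 5 grip_mid lever_knob; python3 -c "
import cv2
a=cv2.imread('pics/scene5.png');b=cv2.imread('pics/wrist5.png')
cv2.imwrite('pics/c5.png',cv2.hconcat([cv2.resize(a[130:310,140:340],(400,360),interpolation=2),cv2.resize(b,(400,360))]))"
```

```text
grasp [ 510.5 -197.4  101.7] machine [ -63.9 -151.4] ft [-3.8  1.2  9.2] M [ 0.11  0.45 -0.07] 19.33076403468639
0 [ 504.8 -184.   182.4] [  0.5 -12.3 -81.1]
0.14 [ 507.3 -191.4  158.5] [ -0.   -5.2 -57. ]
0.27 [ 508.6 -195.3  135.5] [ -0.5  -1.7 -33.8]
0.4 [ 509.  -196.4  112.1] [ -0.9  -1.2 -10.5]
0.45 [ 508.9 -196.   103.1] [-1.1 -1.8 -1.5]
0.49 [ 508.7 -195.5   96. ] [-1.2 -2.6  5.7]
0.5 [ 508.6 -195.3   94.2] [-1.2 -2.9  7.4]
0.52 [ 508.5 -194.8   90.6] [-1.3 -3.5 11. ]
scene grip_mid [301.9, 189.0] 0.78
scene lever_knob [201.1, 200.4] 0.6
top lever_knob [192.6, 192.9] 0.53
wrist grip_mid [256.8, 260.1] 0.73
wrist lever_knob [114.4, 288.6] 0.69
grip_mid wrist scene [ 507.9 -197.7   94.2] 1.9 machine [ -66.4 -150.8]
lever_knob scene top [572.5  73.7 159.1] 2.5 machine [81.9 85.4]
lever_knob wrist scene [580.2 -71.5 136.7] 201.7 machine [ 42.6 -54.6]
lever_knob top wrist [550.5 -42.9 198.4] 223.4 machine [ 23.6 -17.9]
```

View pics/c5.png

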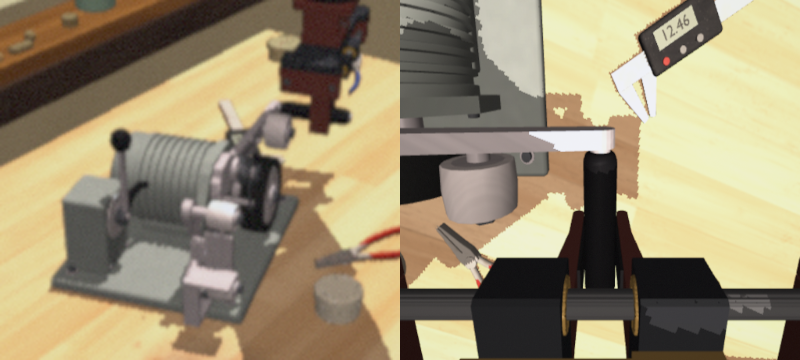

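send_rows:
  rows:
    - {"offset": [0,-0.0003,0.0015],"twist": [0,0,0]}
    - {"offset": [0,-0.0003,0.0015],"twist": [0,0,0]}
    - {"offset": [0,0,0.001],"twist": [0,0,0]}
    - {"offset": [0,0,0.0005],"twist": [0,0,0]}
    - {"offset": [0,0,0.0005],"twist": [0,0,0]}

```text
t: 14.2
ee_pos: [506.1, -193.9, 262.6]
orientation: [3.072, 0.524, 0.036]
ft_force: [-3.5, 0.6, 9.4]
width: 19.3
```

```bash
cat > avg.py <<'E'
from go import *
G=[];F=[]
for i in range(6):
    optics.get_image("scene"); o=ctrl.get_obs(); G.append(o["ee_pos"]+R.from_rotvec(o["orientation"]).apply([0,0,163])); F.append(o["ft_force"])
print("grasp",np.mean(G,0).round(2),np.std(G,0).round(2),"F",np.mean(F,0).round(2),"t",o["t"])
print("th",np.deg2rad(22)-np.arcsin((np.mean(G,0)[2]-1-115)/180))
E
python3 avg.py
```

```text
grasp [ 510.47 -197.31   99.74] [0.01 0.01 0.01] F [-3.17  1.33  9.88] t 14.5
th 0.4744366238253829
```

send_rows:
  rows:
    - {"offset": [0,-0.0003,0.0015],"twist": [0,0,0]}
    - {"offset": [0,-0.0003,0.0015],"twist": [0,0,0]}
    - {"offset": [0,-0.0003,0.0015],"twist": [0,0,0]}
    - {"offset": [0,-0.0003,0.0015],"twist": [0,0,0]}
    - {"offset": [0,-0.0003,0.0015],"twist": [0,0,0]}

```text
t: 14.92
ee_pos: [505.8, -193.2, 258.4]
orientation: [3.07, 0.524, 0.037]
ft_force: [-4.0, 0.1, 9.8]
width: 19.6
```

```bash
python3 avg.py
```

```text
grasp [ 510.32 -196.87   95.45] [0.01 0.01 0.05] F [-3.15  0.   10.24] t 15.2167
th 0.49838171153198707
```

```bash
python3 -c "
from go import *
im,d=optics.get_image('wrist'); cv2.imwrite('pics/w6.png',im)
for v in (185,195,205,215,225,235):
  r=[at_depth('wrist',(u,v),d[v,u]) for u in range(240,275)]
  p=max(r,key=lambda p:p[2] if p[2]<140 else 0); print(v,p.round(1), np.median(sorted(x[2] for x in r if 80<x[2]<140)[-5:]).round(1))
im,d=optics.get_image('top')
print(nets.spot_point('top','lever_knob')[:1])
"; python3 chk.py 7 grip_mid lever_knob
```

```text
185 [ 549.5 -180.9  106.6] 105.7
195 [ 545.4 -182.8  106.7] 105.8
205 [ 540.9 -183.9  106.4] 105.6
215 [ 537.2 -188.1  105.8] 105.3
225 [ 532.5 -189.2  105.8] 105.3
235 [ 527.3 -188.2  106.3] 105.6
[{'position': [192.1, 191.7], 'conf': 0.6}]
scene grip_mid [301.5, 190.1] 0.58
scene lever_knob [199.6, 196.5] 0.67
top lever_knob [189.7, 190.1] 0.53
wrist grip_mid [253.8, 259.7] 0.62
grip_mid wrist scene [ 508.5 -195.5   91.6] 0.1 machine [ -65.2 -149. ]
lever_knob scene top [575.4  77.2 168.5] 1.8 machine [85.8 87.8]
```

```bash
python3 avg.py; python3 -c "
from workcell import ctrl
print(ctrl.close_job())"
```

```text
grasp [ 510.33 -196.87   95.52] [0.02 0.01 0.01] F [-3.7   0.16  9.87] t 16.1167
th 0.49800535425932485
the job is handed in; nothing more can be done
None
```

I stopped the machine first, then pressed the tensioner arm down almost to its stop. I handed the job in at about 16 s with the fingers still holding the arm there.

- **Speed lever:** I straddled the knob, swung it over and closed the fingers to centre it on the hinge line. In the wrist picture it sits on the control box's centre line, within about 1 mm. At the last check the camera estimate was y 87.8 mm against 85 for upright, which is within the networks' scatter.
- **Tensioner:** I gripped the bar at its marked point and pressed it down along its arc.
    - From the gripper pose the arm is at about 0.498 rad, past the last click at 0.40 and short of the stop at 0.52.
    - The depth picture puts the top of the bar at about 106 mm, which gives about 0.49.
    - One noisy camera estimate put it lower (bar axis 91.6 mm, near the stop), but the downward push held steady near 10 N with no rise, so I saw no sign of touching the stop.
- **Other things:** I did not touch the jar, pliers or caliper. I made no separate measurement of them at the end.

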